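# Stack the tea tins on the pull-out tray and slide it home

### The arm

A 6-joint arm with a two-finger parallel gripper is mounted at the origin on the work surface. World frame = base frame: x ahead of the robot, y to its left, z up, the work surface at z = 0. Lengths are in m, angles in rad, forces in N, time in s.
With the tool pointing down it reaches from about 0.325 to 0.85 m from the base axis. Payload 4.4 kg.
Tool frame: the origin (TCP) lies on the centre line of the jaws, within the pads' length; the fingertips stand nose_length ahead of it and the grasp point (between the pads) lies 6 mm ahead of it (nose_length is the distance from the TCP to the fingertips, in m); z points along the fingers, y is the line along which they close (so a half turn about z gives the same grasp; the last joint's range is limited). The gripper opens to 94 mm and grips with 3 to 60 N. Pads are 16 mm wide; open, the fingers measure 119 mm over their backs; the gripper's body (75 mm by 177 mm) begins 78 mm behind the grasp point.
Start: joints at [1.083, 0.207, 1.542, -0, 1.393, -0.15], TCP at [0.19, 0.543, 0.23] pointing down, gripper open.
Joint ranges: [-2.73, 2.73], [-0.86, 2.22], [0.23, 2.46], [-1.11, 4.25], [0.08, 2.63], [-2.82, 2.82]. Speed limits (rad/s): [2.79, 2.79, 3.14, 3.14, 3.14, 3.14].

### API

Orientations are given as a unit quaternion [x, y, z, w].
In Python, from plant import * gives the robot as it stands. The module is installed in compiled form; this text tells all that it offers.
- The arm moves only by the tool apply_moves, never from a script. Its argument "series" is a list of rows, each a list of 5 numbers: the shift along the tool's x, y, z in mm, then the turn about the tool's z in degrees, then the finger opening in mm, from 0 to 94. A call has 1 to 20 rows; each row shifts and turns the commanded pose from where the row before left it, along the tool's axes as they then stand; what a row does not reach is not made up. A row lasts 1/8 s, in which the tool goes at most 62.5 mm and 10.7 degrees, less where a joint would pass 70% of its speed; a pose out of reach is approached as far as the arm can. A call is refused whole if a number of a shift passes 62.5 or a number of a turn 10.7, either way. A call with a gripper value outside its range is refused whole. The fingers move at their own pace and stop on an object; "squeeze" is the grip in N (left out, the last holds). Time passes only in rows, so rows that do not move let the fingers close. It gives the time, the measured TCP pose, the force, the opening and the grip force at its end, in the units of the state.
- state(): the state, without advancing time (a new reading comes with each control period).
- grab_frame(name): name is "side" or "top"; returns a dict with "pixels" (420x560x3 uint8, blue, green, red), "z_map" (420x560 float32, m along the optical axis (not along the pixel's ray), 0 where there is no reading), "fx", "fy", "cx", "cy" (pixels), "rvec" (rotation vector, rad) and "tvec" (3), from world to camera coordinates, as OpenCV has them. Camera axes: x right, y down, z forward; pixel columns grow to the right and rows downward; lengths in m; the calibration is good to about 2 mm. A picture is of the moment at which its call begins.
- job_done(): hands the job in; it is judged then, once.
The state is a dict: "time_s": time; "joints": joint angles; "dq": joint speeds; "tau": joint torques, N m; "tool_pos": TCP position; "orientation": TCP orientation; "ft_force": force on the tool from outside, world axes, zero at the start; "ft_torque": the same for the moment, N m; "width": finger opening in m; "gripper_force": force on a finger pad.
Only numpy, scipy, OpenCV 4.12 (cv2) and the standard library are available. Lean on these libraries where they do the work, as an engineer would, in place of code of your own. Each camera call takes 0.05 s, during which the arm holds its last target. There are 200 camera calls.

### The job

Build one square column of the three closed tea tins on the black rubber pad of the pulled-out tray: the long blue tin at the bottom, lying square on the pad with its long sides along the pad's, the yellow one centred squarely on it with its long sides the same way, and the small red one centred squarely on top; set each tin down gently, never letting it drop. Only when the column is complete, slide the tray fully home into the wooden organizer with the column still standing square, and leave every other thing on the counter where it stands.

Things in the scene. Friction and masses are not known exactly. Their poses are not given: they have to be found in the camera images.
- pad (a point): Centre of the top face of the black rubber pad, 70 x 138 mm, 3 mm thick, glued on the floor of the light wooden tray. x points to the tray's back (the way it slides home), y along the pad's long side, z up. Its top is 21 mm above the counter. The pad's centre lies 83 mm from the tray's front panel (48 mm above the counter), 85 mm from its back wall and 77 mm from its sides (44 mm).
- tray_pull (a point): Centre of the front face of the dark wooden bar pull on the tray's front panel; bar 80 mm along y, 16 mm high, 18 mm deep; this point is 34 mm above the counter and 113 mm in front (-x) of the pad's centre. x, y as for the pad. Push here towards +x to close the tray.
- tray (a joint): How far the tray is pulled out, m: 0 = fully home against its stop, 0.15 = out to the end. It slides level and straight along its own x, with about 2 N of friction, and stays where it is left.
- organizer: Fixed low wooden organizer, 200 x 200 mm, with a left, a right and a back wall 12 mm thick and 50 mm high, open at its front (-x) and at the top; the tray slides in and out at its front. Origin: centre of its underside; x points to its back.
- long_tin_mid (a point): Centre (half-way up) of the blue closed tin with steel lid: 62 mm along its x, 130 mm along its y, 70 mm high, about 0.4 kg.
- mid_tin_mid (a point): Centre (half-way up) of the yellow closed tin with steel lid: 62 mm along its x, 98 mm along its y, 64 mm high, about 0.3 kg.
- small_tin_mid (a point): Centre (half-way up) of the small red closed tin with steel lid: 62 x 62 mm, 58 mm high, about 0.2 kg. The ramekin stands only about 12 mm off one of its sides, so that no finger fits there; either pair of faces may be gripped, and it may be turned by quarter turns in the column.
- canister_mid (a point): Centre of the round white canister with a wooden lid, 76 mm across, 140 mm high; not to be disturbed.
- ramekin_mid (a point): Middle of the small blue ceramic ramekin, 52 mm across, 36 mm high, always right beside the red tin; not to be disturbed.
- measuring_cup_mid (a point): Middle of the steel measuring cup, 62 mm across, 55 mm high, with a level handle to 90 mm from the middle along its y; not to be disturbed.
- spoon_rest_mid (a point): Middle of the matte black spoon rest's dish, 84 mm across, 14 mm high, with a tongue to 88 mm from the middle along its -y; not to be disturbed.
- tube_rack_mid (a point): Middle of the wooden rack with five stoppered glass tubes, 50 mm along x, 172 mm along y, 150 mm high; not to be disturbed.
- oil_bottle_mid (a point): Middle of the green oil bottle, 64 mm across, 190 mm high; not to be disturbed.
- pepper_mill_mid (a point): Middle of the dark wooden pepper mill, 56 mm across, 160 mm high; not to be disturbed.

How it is judged:
On the way, in this order (a step that is already met when the one before it is completed fails the run):
1. the blue tin stands square on the black rubber pad, released, the tray still out (x of long_tin_mid in the frame of pad between -0.012 and 0.012 m and y of long_tin_mid in the frame of pad between -0.012 and 0.012 m and z of long_tin_mid in the frame of pad between 0.031 and 0.039 m and angle between the x axis of long_tin_mid and the x axis of pad, either way round below 0.12 rad and angle between long_tin_mid's own z axis and vertical below 0.08 rad and contact force between the fingers and long_tin below 0.1 N and linear speed of long_tin below 0.03 m/s and value of joint tray above 0.05 m), for 0.2 s.
2. the yellow tin stands square on the blue one, released, the tray still out (x of mid_tin_mid in the frame of long_tin_mid between -0.012 and 0.012 m and y of mid_tin_mid in the frame of long_tin_mid between -0.012 and 0.012 m and z of mid_tin_mid in the frame of long_tin_mid between 0.063 and 0.071 m and angle between the x axis of mid_tin_mid and the x axis of long_tin_mid, either way round below 0.12 rad and angle between mid_tin_mid's own z axis and vertical below 0.08 rad and contact force between the fingers and mid_tin below 0.1 N and linear speed of mid_tin below 0.03 m/s and value of joint tray above 0.05 m), for 0.2 s.
3. the red tin stands square on the yellow one, released, the tray still out (all of step 2 and x of long_tin_mid in the frame of pad between -0.012 and 0.012 m and y of long_tin_mid in the frame of pad between -0.012 and 0.012 m and z of long_tin_mid in the frame of pad between 0.031 and 0.039 m and angle between the x axis of long_tin_mid and the x axis of pad, either way round below 0.12 rad and angle between each of long_tin_mid, small_tin_mid's own z axis and vertical below 0.08 rad and contact force between the fingers and long_tin below 0.1 N and linear speed of each of long_tin, small_tin below 0.03 m/s and x of small_tin_mid in the frame of mid_tin_mid between -0.012 and 0.012 m and y of small_tin_mid in the frame of mid_tin_mid between -0.012 and 0.012 m and z of small_tin_mid in the frame of mid_tin_mid between 0.057 and 0.065 m and (angle between the x axis of small_tin_mid and the x axis of mid_tin_mid, either way round below 0.12 rad or angle between the y axis of small_tin_mid and the x axis of mid_tin_mid, either way round below 0.12 rad) and contact force between the fingers and small_tin below 0.1 N), for 0.2 s.
At the end, for the whole second after the job is handed in: Blue tin on the black rubber pad, yellow on blue, red on yellow, each within 12 mm (in x and in y) of the centre of what is below and within 0.12 rad of square (red in any quarter turn), upright, released, at rest; tray home to within 6 mm (x of long_tin_mid in the frame of pad between -0.012 and 0.012 m and y of long_tin_mid in the frame of pad between -0.012 and 0.012 m and z of long_tin_mid in the frame of pad between 0.031 and 0.039 m and angle between the x axis of long_tin_mid and the x axis of pad, either way round below 0.12 rad and angle between each of long_tin_mid, mid_tin_mid, small_tin_mid's own z axis and vertical below 0.08 rad and contact force between the fingers and long_tin below 0.1 N and linear speed of each of long_tin, mid_tin, small_tin below 0.03 m/s and x of mid_tin_mid in the frame of long_tin_mid between -0.012 and 0.012 m and y of mid_tin_mid in the frame of long_tin_mid between -0.012 and 0.012 m and z of mid_tin_mid in the frame of long_tin_mid between 0.063 and 0.071 m and angle between the x axis of mid_tin_mid and the x axis of long_tin_mid, either way round below 0.12 rad and contact force between the fingers and mid_tin below 0.1 N and x of small_tin_mid in the frame of mid_tin_mid between -0.012 and 0.012 m and y of small_tin_mid in the frame of mid_tin_mid between -0.012 and 0.012 m and z of small_tin_mid in the frame of mid_tin_mid between 0.057 and 0.065 m and (angle between the x axis of small_tin_mid and the x axis of mid_tin_mid, either way round below 0.12 rad or angle between the y axis of small_tin_mid and the x axis of mid_tin_mid, either way round below 0.12 rad) and contact force between the fingers and small_tin below 0.1 N and value of joint tray below 0.006 m); the robot touches nothing.
It fails at once if a tin is dropped: out of the fingers it moves faster than 0.5 m/s (a fall of about 13 mm) ((contact force between the fingers and long_tin below 0.1 N and linear speed of long_tin above 0.5 m/s) or (contact force between the fingers and mid_tin below 0.1 N and linear speed of mid_tin above 0.5 m/s) or (contact force between the fingers and small_tin below 0.1 N and linear speed of small_tin above 0.5 m/s)).
It fails at once if a bystander is moved by more than 25 mm (distance of any of canister_mid, ramekin_mid, measuring_cup_mid, spoon_rest_mid, tube_rack_mid, oil_bottle_mid, pepper_mill_mid from where it was at the start of the episode above 0.025 m).
It also fails if it takes over 72 s, if anything falls off the work surface, if the arm or the gripper's body presses on something with over 40 N, if the wrist force passes 120 N, or if a joint passes its speed limit or range.

## Working session

There is one attempt and no reset: what is moved stays moved. The work goes in short steps, Python scripts to look and compute and a tool call to move; the robot and the scene stay as the last step left them, time stands still between calls to the robot, and variables do not carry over. Pictures are saved under pics/ and viewed, at most 10 in all, crops included, and the job is handed in when it is done.

Besides the shell and the picture viewer there is one more tool, called after "Call:" as name(argument=value, ...), one argument or row to a line, values as JSON. apply_moves: Moves the arm, as the interface text tells. Its arguments: {"type":"object","properties":{"series":{"type":"array"},"squeeze":{"type":"number"}},"required":["series"]}

```bash
mkdir -p pics; cat > h.py <<'E'
from plant import *
import numpy as np, cv2
def cloud(f):
    z=f["z_map"]; v,u=np.indices(z.shape)
    c=np.stack([(u-f["cx"])/f["fx"]*z,(v-f["cy"])/f["fy"]*z,z],-1)
    R=cv2.Rodrigues(np.array(f["rvec"],float))[0]
    return (c-np.array(f["tvec"]).ravel())@R
E
python3 - <<'E'
from h import *
for n in("top","side"):
    f=grab_frame(n); cv2.imwrite(f"pics/{n}0.png",f["pixels"]); P=cloud(f); np.savez(f"{n}0.npz",px=f["pixels"],P=P,z=f["z_map"])
    R=cv2.Rodrigues(np.array(f["rvec"],float))[0]; print(n,-R.T@np.array(f["tvec"]).ravel(), f["fx"],R[2])
s=state(); print(s)
try: print(nose_length)
except Exception as e: print(e)
E
```

```text
top [ 0.31118778 -0.01331815  1.42078558] 454.86528679746175 [ 1.54178271e-01 -7.17209776e-06 -9.88043046e-01]
side [-0.04648852  1.04343492  1.02950984] 496.469911992963 [ 0.36687288 -0.69086537 -0.62298422]
{'time_s': 0.1, 'joints': array([ 1.08346822e+00,  2.07332948e-01,  1.54278169e+00, -2.08289965e-05,
        1.39353386e+00, -1.50482630e-01]), 'dq': array([-0.00045619, -0.00181803, -0.00427368, -0.00038431, -0.00127503,
       -0.00080331]), 'tau': array([-4.93986536e-04, -3.71860278e+01, -2.82294971e+01,  7.00086588e-02,
        3.11775785e-02, -5.91532898e-05]), 'tool_pos': array([0.18973   , 0.54207675, 0.22942188]), 'orientation': array([ 1.67625706e-01,  9.85850174e-01, -9.79306730e-04, -3.12548968e-04]), 'ft_force': array([-0.29490772,  0.3336073 ,  0.37821753]), 'ft_torque': array([-0.03830834,  0.01514094,  0.00258491]), 'gripper_force': 0.0, 'width': 0.0939480669424832}
0.025
```

View pics/top0.png

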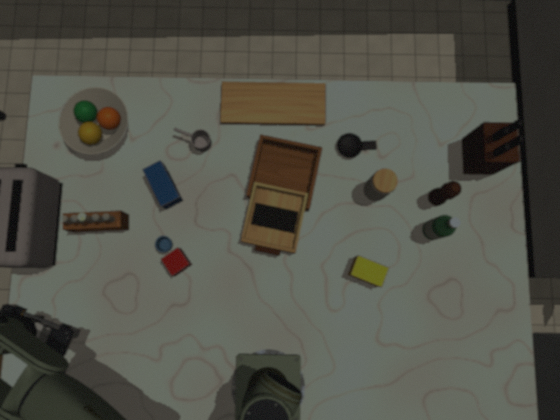

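View pics/side0.png

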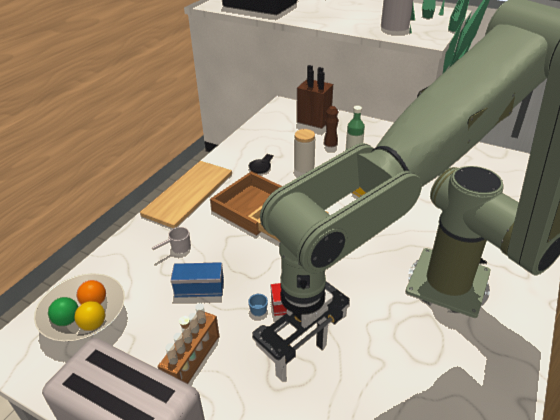

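The top view shows blue at (162,184), red (176,262) with the ramekin at (164,244), yellow (370,271), the tray pad at (274,217) and the pull at about (265,250). In the side view the arm partly hides the red tin. Next I'll measure the top faces.

```bash
cat >> h.py <<'E'
def rect(P,mask,up=None):
    q=P[mask][:,:2]; c,s,a=cv2.minAreaRect((q*1000).astype(np.float32))
    b=cv2.boxPoints((c,s,a)); e1=b[1]-b[0]; e2=b[2]-b[1]
    e=e1 if np.hypot(*e1)>np.hypot(*e2) else e2
    return np.round(c,1),np.round(sorted(s),1),round(float(np.degrees(np.arctan2(e[1],e[0])))%180,1),len(q),round(float(np.median(P[mask][:,2]))*1000,1)
def box(m,u0,u1,v0,v1):
    k=np.zeros(m.shape,bool);k[v0:v1,u0:u1]=1; return m&k
E
python3 - <<'E'
from h import *
d=np.load("top0.npz");P=d["P"];px=d["px"].astype(int);z=P[...,2];ok=d["z"]>0
hb=lambda h:ok&(abs(z-h)<.008)
print("blue",rect(P,box(hb(.070),135,190,150,215)))
print("yel",rect(P,box(hb(.064),340,400,245,295)))
print("red",rect(P,box(hb(.058),158,196,240,282)))
print("ram",rect(P,box(ok&(z>.02)&(z<.045),150,174,233,253)))
dark=px.max(-1)<45
print("pad",rect(P,box(dark&hb(.021),245,305,198,238)))
print("traywalls",rect(P,box(hb(.044),238,310,180,256)))
print("org",rect(P,box(hb(.05),244,325,130,212)))
print("rack",rect(P,box(ok&(z>.03),55,135,200,240)))
print("canister",rect(P,box(ok&(z>.12),355,405,160,205)))
print("pull", rect(P,box(hb(.042),245,290,244,260)))
for n,b,t in(("cup",(170,215,125,155),.03),("mill",(425,465,178,210),.03),("bottle",(420,460,212,245),.03)): print(n,rect(P,box(ok&(z>t),*b)))
E
```

```text
blue (array([602. , 334.3]), array([ 63.2, 132. ]), 29.2, 882, 71.2)
yel (array([ 348. , -296.7]), array([63.2, 99.6]), 69.0, 719, 65.1)
red (array([366.7, 282.6]), array([63.7, 64. ]), 36.4, 457, 59.0)
ram (array([420.3, 325.1]), array([49.5, 49.7]), 32.1, 103, 34.9)
pad (array([507.4, -12. ]), array([ 65.5, 134.9]), 79.3, 862, 22.4)
traywalls (array([499.9,  -9.8]), array([197.8, 208.2]), 168.5, 886, 45.5)
org (array([628.5, -36.4]), array([200.2, 249. ]), 168.6, 989, 49.6)
rack (array([495.2, 552.2]), array([117.4, 219.3]), 92.7, 1185, 82.8)
canister (array([ 605.5, -328.8]), array([71.8, 73.6]), 155.3, 544, 140.7)
pull (array([408.5,  -5.2]), array([ 29.4, 105.3]), 81.5, 224, 44.1)
cup (array([766.2, 245.4]), array([ 61.2, 119. ]), 51.6, 215, 52.9)
mill (array([ 583.2, -520.7]), array([46.3, 49.4]), 45.8, 465, 117.0)
bottle (array([ 479.7, -501.8]), array([59. , 64.2]), 19.9, 635, 126.1)
```

Every size and height matches the given data. The tray's x axis is at −11.5°. First I'll turn the tool by +131.5° so its y axis points along −60.8° for the blue tin.

Call:
apply_moves(
  series=[
    [0,0,-3,10,94],
    [0,0,-3,10.5,94],
    [0,0,-3,10.5,94],
    [0,0,-3,10.5,94],
    [0,0,-3,10.5,94],
    [0,0,-3,10.5,94],
    [0,0,-2,10.5,94],
    [0,0,0,10.5,94],
    [0,0,0,10.5,94],
    [0,0,0,10.5,94],
    [0,0,0,10.5,94],
    [0,0,0,10.5,94],
    [0,0,0,6,94],
    [0,0,0,0,94],
  ],
  squeeze=25,
)

```text
time_s: 1.85
tool_pos: [0.1898, 0.5424, 0.2498]
orientation: [0.968, 0.253, -0.0, 0.0]
ft_force: [1.0, -1.1, -0.0]
width: 0.094
gripper_force: 0.0
```

```bash
cat >> h.py <<'E'
from scipy.spatial.transform import Rotation as Ro
def go(x,y,z,yaw):
    "tool-frame shift (mm) and turn (deg) to TCP target in mm / tool-y yaw deg"
    s=state(); R=Ro.from_quat(s["orientation"]).as_matrix(); p=s["tool_pos"]*1000
    cur=np.degrees(np.arctan2(R[1,1],R[0,1]))
    dy=(cur-yaw+90)%180-90
    print("t",round(s["time_s"],2),"pos",p.round(1),"yaw",round(cur,1),"tilt",R[2,2].round(4),"q6",round(np.degrees(s["joints"][5])),"w",round(s["width"]*1000,1),"f",round(s["gripper_force"],1),"shift",(R.T@(np.array([x,y,z])-p)).round(1),"turn",round(dy,1))
E
python3 -c "
from h import *
go(602,334,200,-60.8)"
```

```text
t 1.85 pos [189.8 542.4 249.8] yaw -60.7 tilt -1.0 q6 123 w 94.0 f 0.0 shift [257.7 383.3  49.8] turn 0.1
```

Call:
apply_moves(
  series=[
    [11,16,0,0,94],
    [21.5,32,0,0,94],
    [21.5,32,0,0,94],
    [21.5,32,0,0,94],
    [21.5,32,0,0,94],
    [21.5,32,0,0,94],
    [21.5,32,0,0,94],
    [21.5,32,0,0,94],
    [21.5,32,0,0,94],
    [21.5,32,5,0,94],
    [21.5,32,10,0,94],
    [21.5,32,15,0,94],
    [10,15,15,0,94],
    [0,0,5,0,94],
    [0,0,0,0,94],
  ],
)

```text
time_s: 3.72
tool_pos: [0.6004, 0.3344, 0.1998]
orientation: [0.968, 0.253, -0.001, -0.0]
ft_force: [-0.4, -0.6, 0.8]
width: 0.0942
gripper_force: 0.0
```

```bash
python3 - <<'E'
from h import *
f=grab_frame("top");P=cloud(f);px=f["pixels"].astype(int);z=P[...,2];ok=f["z_map"]>0
hb=lambda h:ok&(abs(z-h)<.008)
print("red",rect(P,box(hb(.058),158,196,240,282)))
f=grab_frame("side"); cv2.imwrite("pics/side1.png",f["pixels"])
P=cloud(f);px=f["pixels"].astype(int);z=P[...,2];ok=f["z_map"]>0
m=ok&(abs(z-.021)<.006)&(px.max(-1)<50)&(np.hypot(P[...,0]-.507,P[...,1]+.012)<.085)
print("pad side",rect(P,m))
m=ok&(abs(z-.0705)<.006)&(np.hypot(P[...,0]-.602,P[...,1]-.334)<.085)
print("blue side",rect(P,m))
go(602,334,51,-60.8)
E
```

```text
red (array([372. , 275.7]), array([46.9, 63.7]), 36.4, 274, 59.3)
pad side (array([505.4, -19.5]), array([ 71.1, 119.1]), 79.1, 483, 21.4)
blue side (array([600.5, 336.7]), array([ 68. , 130.6]), 28.6, 897, 69.9)
t 3.83 pos [600.8 335.1 201.2] yaw -60.7 tilt -1.0 q6 83 w 94.0 f 0.0 shift [  0.4   1.5 150.2] turn 0.1
```

View pics/side1.png

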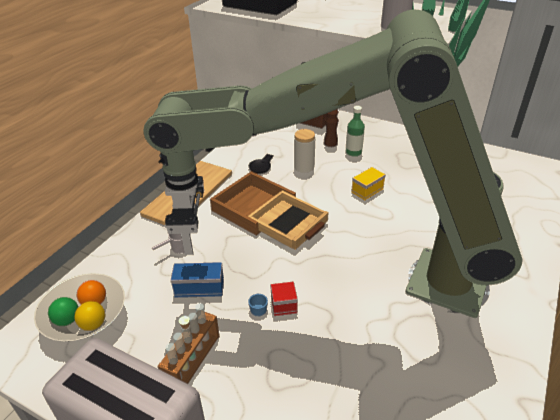

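The gripper is above the blue tin (195,272), and the pad at (292,219) is clear. I'll descend and grip.

Call:
apply_moves(
  series=[
    [0,1,10,0,94],
    [0,0,25,0,94],
    [0,0,25,0,94],
    [0,0,25,0,94],
    [0,0,25,0,94],
    [0,0,20,0,94],
    [0,0,14,0,94],
    [0,0,5,0,94],
    [0,0,0,0,94],
    [0,0,0,0,58],
    [0,0,0,0,58],
    [0,0,0,0,58],
    [0,0,0,0,58],
    [0,0,0,0,58],
    [0,0,0,0,58],
    [0,0,0,0,58],
  ],
  squeeze=25,
)

```text
time_s: 5.82
tool_pos: [0.602, 0.3343, 0.0522]
orientation: [0.968, 0.252, 0.0, -0.001]
ft_force: [-2.6, 5.2, 4.7]
width: 0.062
gripper_force: 25.0
```

```bash
python3 -c "
from h import *
go(602,334,51,-60.8)"
```

```text
t 5.83 pos [602.  334.3  52.2] yaw -60.8 tilt -1.0 q6 83 w 62.0 f 25.0 shift [-0.1  0.3  1.2] turn 0.0
```

Call:
apply_moves(
  series=[
    [0,0,-5,0,58],
    [0,0,-15,0,58],
    [0,0,-20,0,58],
    [0,0,-20,0,58],
    [0,0,-20,-5,58],
    [0,0,-20,-9,58],
    [0,0,-10,-9,58],
    [0,0,0,-9,58],
    [0,0,0,-9,58],
    [0,0,0,-6,58],
    [0,0,0,-2.3,58],
    [0,0,0,0,58],
  ],
)

```text
time_s: 7.32
tool_pos: [0.6026, 0.3332, 0.163]
orientation: [0.775, 0.633, 0.001, 0.0]
ft_force: [0.0, -0.8, -3.9]
width: 0.0619
gripper_force: 25.0
```

```bash
python3 -c "
from h import *
go(507,-12,160,-11.5)"
```

```text
t 7.33 pos [602.6 333.2 163. ] yaw -11.5 tilt -1.0 q6 33 w 61.9 f 25.0 shift [-357.3  -24.7    2.7] turn -0.0
```

Call:
apply_moves(
  series=[
    [-8,-0.7,0,0,58],
    [-20,-1.5,0,0,58],
    [-32,-2.2,0,0,58],
    [-32,-2.2,0,0,58],
    [-32,-2.2,0,0,58],
    [-32,-2.2,0,0,58],
    [-32,-2.2,0,0,58],
    [-32,-2.2,0,0,58],
    [-32,-2.2,0,0,58],
    [-32,-2.2,0,0,58],
    [-32,-2.2,0,0,58],
    [-22,-1.5,0,0,58],
    [-14,-0.9,0,0,58],
    [-5,0,0,0,58],
    [0,0,0,0,58],
    [0,0,0,0,58],
  ],
)

```text
time_s: 9.32
tool_pos: [0.5072, -0.0112, 0.1615]
orientation: [0.774, 0.633, 0.0, -0.0]
ft_force: [0.6, 0.2, -4.3]
width: 0.0618
gripper_force: 25.0
```

```bash
python3 - <<'E'
from h import *
f=grab_frame("side"); cv2.imwrite("pics/side2.png",f["pixels"])
P=cloud(f);z=P[...,2];ok=f["z_map"]>0
m=ok&(abs(z-.044)<.006)&(np.hypot(P[...,0]-.507,P[...,1]+.012)<.13)
# tray frame coordinates about the assumed pad centre
a=np.radians(-11.5);ex=np.array([np.cos(a),np.sin(a)]);ey=np.array([-ex[1],ex[0]])
d=np.load("top0.npz");T=d["P"];tz=T[...,2]
q=T[(d["z"]>0)&(abs(tz-.046)<.006)][:,:2]-[.507,-.012]; X=q@ex*1000;Y=q@ey*1000
print("sides +y",np.percentile(Y[(abs(X)<60)&(Y>40)&(Y<130)],[5,50,95]),"-y",np.percentile(Y[(abs(X)<60)&(Y<-40)&(Y>-130)],[5,50,95]))
print("front",np.percentile(X[(abs(Y)>50)&(abs(Y)<65)&(X<-40)&(X>-130)],[5,50,95]))
print("back",np.percentile(X[(abs(Y)<60)&(X>40)&(X<96)],[5,50,95]))
go(507,-12,73,-11.5)
E
```

```text
sides +y [76.34931967 80.67022277 93.93318026] -y [-92.68261678 -81.97289995 -77.88531947]
front [-93.11806    -87.98009599 -82.48645536]
back [86.30416101 89.97603029 94.08880948]
t 9.38 pos [507.2 -11.2 161.4] yaw -11.4 tilt -1.0 q6 0 w 61.6 f 25.0 shift [-0.9 -0.1 88.4] turn 0.1
```

The side wall, front and back estimates agree with the pad centre to within 1 mm. I'll lower the tin.

Call:
apply_moves(
  series=[
    [-1,0,8,0,58],
    [0,0,18,0,58],
    [0,0,20,0,58],
    [0,0,16,0,58],
    [0,0,12,0,58],
    [0,0,6,0,58],
    [0,0,3,0,58],
    [0,0,2,0,58],
    [0,0,1,0,58],
    [0,0,0,0,58],
    [0,0,0,0,58],
  ],
)

```text
time_s: 10.75
tool_pos: [0.5071, -0.0128, 0.0757]
orientation: [0.774, 0.633, 0.0, 0.0]
ft_force: [0.5, -0.4, -4.6]
width: 0.0615
gripper_force: 25.0
```

```bash
python3 -c "
from h import *
go(507,-12,73,-11.5);print(state()['ft_force'])"
```

```text
t 10.75 pos [507.1 -12.8  75.7] yaw -11.5 tilt -1.0 q6 0 w 61.5 f 25.0 shift [ 0.8 -0.2  2.7] turn 0.0
[ 0.4815275  -0.38479463 -4.6198846 ]
```

Now gently down to contact.

Call:
apply_moves(
  series=[
    [0,0,1,0,58],
    [0,0,1,0,58],
    [0,0,0.7,0,58],
    [0,0,0,0,58],
  ],
)

```text
time_s: 11.25
tool_pos: [0.5069, -0.0129, 0.073]
orientation: [0.774, 0.633, -0.0, -0.0]
ft_force: [-2.5, -0.7, -0.4]
width: 0.0621
gripper_force: 25.0
```

Contact: the load has come off the wrist. Release and rise.

Call:
apply_moves(
  series=[
    [0,0,0,0,66],
    [0,0,0,0,76],
    [0,0,0,0,90],
    [0,0,0,0,90],
    [0,0,0,0,90],
    [0,0,-5,0,90],
    [0,0,-20,0,90],
    [0,0,-25,0,90],
    [0,0,-25,0,90],
    [0,0,-25,5,92],
    [0,0,-20,4.5,92],
    [0,0,0,0,92],
    [0,0,0,0,92],
  ],
)

```text
time_s: 12.88
tool_pos: [0.5063, -0.0127, 0.192]
orientation: [0.824, 0.567, -0.0, -0.0]
ft_force: [-0.7, -0.0, -0.4]
width: 0.0917
gripper_force: 0.0
```

```bash
python3 - <<'E'
from h import *
go(348,-296.7,200,-21)
f=grab_frame("side");P=cloud(f);z=P[...,2];ok=f["z_map"]>0
print("blue side",rect(P,ok&(abs(z-.091)<.006)&(np.hypot(P[...,0]-.507,P[...,1]+.012)<.085)))
f=grab_frame("top");P=cloud(f);z=P[...,2];ok=f["z_map"]>0
print("blue top",rect(P,ok&(abs(z-.091)<.006)&(np.hypot(P[...,0]-.507,P[...,1]+.012)<.085)))
E
```

```text
t 12.88 pos [506.3 -12.7 192. ] yaw -20.9 tilt -1.0 q6 10 w 91.7 f 0.0 shift [-321.8  -46.4   -7.8] turn 0.1
blue side (array([505. , -12.7]), array([ 66.9, 140.1]), 79.6, 596, 91.2)
blue top (array([509.4,  -2.2]), array([ 62.1, 107.8]), 78.8, 202, 92.3)
```

Call:
apply_moves(
  series=[
    [-12,-1.7,0,0,92],
    [-25,-3.6,0,0,92],
    [-40,-5.7,0,0,92],
    [-40,-5.7,0,0,92],
    [-40,-5.7,0,0,92],
    [-40,-5.7,0,0,92],
    [-40,-5.7,0,0,92],
    [-40,-5.7,0,0,92],
    [-27,-4,0,0,92],
    [-13,-2,0,0,92],
    [-5,-1,0,0,92],
    [0,0,0,0,92],
    [0,0,0,0,92],
  ],
)

```text
time_s: 14.6
tool_pos: [0.3485, -0.2961, 0.1927]
orientation: [0.824, 0.567, 0.0, -0.0]
ft_force: [0.5, -0.2, 0.2]
width: 0.0918
gripper_force: 0.0
```

```bash
python3 - <<'E'
from h import *
go(348,-296.7,44,-21)
f=grab_frame("side");cv2.imwrite("pics/side3.png",f["pixels"]);P=cloud(f);z=P[...,2];ok=f["z_map"]>0
print("yel side",rect(P,ok&(abs(z-.064)<.006)&(np.hypot(P[...,0]-.348,P[...,1]+.297)<.085)))
print("blue side",rect(P,ok&(abs(z-.0915)<.005)&(np.hypot(P[...,0]-.507,P[...,1]+.012)<.085)))
f=grab_frame("top");P=cloud(f);z=P[...,2];ok=f["z_map"]>0
print("blue top",rect(P,ok&(abs(z-.0915)<.005)&(np.hypot(P[...,0]-.507,P[...,1]+.012)<.085)))
E
```

```text
t 14.6 pos [ 348.5 -296.1  192.7] yaw -20.9 tilt -1.0 q6 -30 w 91.8 f 0.0 shift [ -0.8  -0.2 148.7] turn 0.1
yel side (array([ 346.1, -293.5]), array([ 66.3, 105. ]), 68.4, 334, 64.2)
blue side (array([505. ,  -9.9]), array([ 69.4, 133.9]), 79.1, 577, 91.2)
blue top (array([508., -14.]), array([ 63.7, 130.6]), 78.8, 857, 92.1)
```

View pics/side3.png

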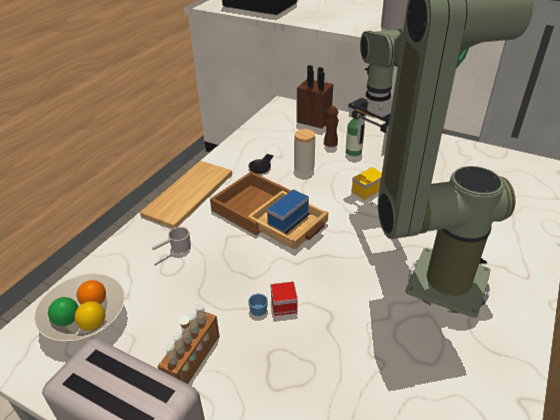

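The blue tin sits square on the pad at (289,210), about 2 mm off, and the gripper is above the yellow tin (367,183). I'll descend and grip.

Call:
apply_moves(
  series=[
    [-0.5,0,10,0,92],
    [0,0,25,0,92],
    [0,0,25,0,92],
    [0,0,25,0,92],
    [0,0,25,0,92],
    [0,0,20,0,92],
    [0,0,13,0,92],
    [0,0,5,0,92],
    [0,0,0,0,92],
    [0,0,0,0,58],
    [0,0,0,0,58],
    [0,0,0,0,58],
    [0,0,0,0,58],
    [0,0,0,0,58],
    [0,0,0,0,58],
    [0,0,0,0,58],
  ],
  squeeze=22,
)

```text
time_s: 16.7
tool_pos: [0.3474, -0.2972, 0.045]
orientation: [0.824, 0.567, -0.0, -0.0]
ft_force: [-3.8, 0.9, 4.3]
width: 0.0618
gripper_force: 22.0
```

```bash
python3 -c "
from h import *
go(348,-296.7,44,-21)"
```

```text
t 16.7 pos [ 347.4 -297.2   45. ] yaw -21.0 tilt -1.0 q6 -30 w 61.8 f 22.0 shift [0.6 0.4 1. ] turn 0.0
```

Call:
apply_moves(
  series=[
    [0,0,-5,0,58],
    [0,0,-15,0,58],
    [0,0,-25,0,58],
    [0,0,-25,0,58],
    [0,0,-25,0,58],
    [0,0,-25,-3,58],
    [0,0,-20,-4,58],
    [0,0,-10,-2.6,58],
    [0,0,0,0,58],
    [0,0,0,0,58],
  ],
)

```text
time_s: 17.95
tool_pos: [0.3477, -0.2969, 0.1945]
orientation: [0.774, 0.633, 0.0, -0.0]
ft_force: [-1.5, 0.2, -2.1]
width: 0.0618
gripper_force: 22.0
```

```bash
python3 -c "
from h import *
go(507.3,-13,195,-11.3)"
```

```text
t 17.95 pos [ 347.7 -296.9  194.5] yaw -11.4 tilt -1.0 q6 -40 w 61.8 f 22.0 shift [309.9 100.2  -0.4] turn -0.1
```

Call:
apply_moves(
  series=[
    [8,2.6,0,0,58],
    [18,5.8,0,0,58],
    [30,9.7,0,0,58],
    [30,9.7,0,0,58],
    [30,9.7,0,0,58],
    [30,9.7,0,0,58],
    [30,9.7,0,0,58],
    [30,9.7,0,0,58],
    [30,9.7,0,0,58],
    [30,9.7,0,0,58],
    [22,7.1,0,0,58],
    [14,4.5,0,0,58],
    [6,2,0,0,58],
    [2,0.6,0,0,58],
    [0,0,0,0,58],
    [0,0,0,0,58],
  ],
)

```text
time_s: 19.95
tool_pos: [0.5072, -0.0137, 0.1947]
orientation: [0.774, 0.633, -0.0, 0.0]
ft_force: [0.0, 0.3, -3.6]
width: 0.0616
gripper_force: 22.0
```

```bash
python3 - <<'E'
from h import *
go(507.3,-13,136,-11.3)
f=grab_frame("side");P=cloud(f);z=P[...,2];ok=f["z_map"]>0
print("yel side top",rect(P,ok&(abs(z-.214)<.006)&(np.hypot(P[...,0]-.507,P[...,1]+.012)<.07)))
E
```

```text
t 19.95 pos [507.2 -13.7 194.7] yaw -11.5 tilt -1.0 q6 0 w 61.6 f 22.0 shift [ 0.7 -0.  58.7] turn -0.2
yel side top (array([508. ,  -7.8]), array([89. , 98.8]), 78.4, 403, 213.9)
```

Call:
apply_moves(
  series=[
    [0.5,0,6,0,58],
    [0,0,14,0,58],
    [0,0,16,0,58],
    [0,0,10,0,58],
    [0,0,5,0,58],
    [0,0,3,0,58],
    [0,0,2,0,58],
    [0,0,0,0,58],
    [0,0,0,0,58],
  ],
)

```text
time_s: 21.12
tool_pos: [0.5078, -0.0127, 0.1391]
orientation: [0.774, 0.633, 0.0, 0.0]
ft_force: [1.0, 1.0, -2.6]
width: 0.0615
gripper_force: 22.0
```

Call:
apply_moves(
  series=[
    [0,0,1,0,58],
    [0,0,1,0,58],
    [0,0,0.7,0,58],
    [0,0,0,0,58],
  ],
)

```text
time_s: 21.62
tool_pos: [0.5075, -0.0127, 0.1361]
orientation: [0.774, 0.633, 0.0, 0.0]
ft_force: [-0.0, -0.6, -2.5]
width: 0.0618
gripper_force: 22.0
```

Call:
apply_moves(
  series=[
    [0,0,0.6,0,58],
    [0,0,0,0,58],
  ],
)

```text
time_s: 21.88
tool_pos: [0.5075, -0.0127, 0.136]
orientation: [0.774, 0.633, -0.0, -0.0]
ft_force: [-2.3, 0.7, 3.0]
width: 0.0623
gripper_force: 22.0
```

Call:
apply_moves(
  series=[
    [0,0,0,0,66],
    [0,0,0,0,76],
    [0,0,0,0,90],
    [0,0,0,0,90],
    [0,0,0,0,90],
    [0,0,-5,0,90],
    [0,0,-20,0,90],
    [0,0,-25,0,90],
    [0,0,-25,4,92],
    [0,0,-15,10,92],
    [0,0,0,10,92],
    [0,0,0,10,92],
    [0,0,0,8,92],
    [0,0,0,0,92],
    [0,0,0,0,92],
  ],
)

```text
time_s: 23.75
tool_pos: [0.5075, -0.0127, 0.2256]
orientation: [0.949, 0.315, 0.0, 0.0]
ft_force: [-1.0, -0.3, -0.2]
width: 0.0921
gripper_force: 0.0
```

```bash
python3 -c "
from h import *
go(366.7,282.6,200,-53.6)"
```

```text
t 23.75 pos [507.5 -12.7 225.6] yaw -53.3 tilt -1.0 q6 42 w 92.1 f 0.0 shift [  63.6 -320.9   25.6] turn 0.3
```

Call:
apply_moves(
  series=[
    [2.4,-12,0,0.3,92],
    [5,-25,0,0,92],
    [8,-40,0,0,92],
    [8,-40,0,0,92],
    [8,-40,0,0,92],
    [8,-40,0,0,92],
    [8,-40,0,0,92],
    [7.4,-38,0,0,92],
    [5,-26,0,0,92],
    [3,-14,0,0,92],
    [1,-6,0,0,92],
    [0,0,0,0,92],
    [0,0,0,0,92],
  ],
)

```text
time_s: 25.38
tool_pos: [0.3692, 0.2832, 0.2254]
orientation: [0.95, 0.311, -0.0, 0.0]
ft_force: [-0.4, -0.4, -1.1]
width: 0.0922
gripper_force: 0.0
```

```bash
python3 - <<'E'
from h import *
go(366.7,282.6,42,-53.6)
f=grab_frame("top");P=cloud(f);z=P[...,2];ok=f["z_map"]>0;cv2.imwrite("pics/top4.png",f["pixels"])
n=lambda h,r:ok&(abs(z-h)<.005)&(np.hypot(P[...,0]-.507,P[...,1]+.013)<r)
print("yel top",rect(P,n(.156,.07))); print("blue vis",rect(P,n(.0915,.085)))
f=grab_frame("side");P=cloud(f);z=P[...,2];ok=f["z_map"]>0
print("red side",rect(P,ok&(abs(z-.0585)<.005)&(np.hypot(P[...,0]-.367,P[...,1]-.283)<.055)))
print("yel side",rect(P,n(.156,.07)))
E
```

```text
t 25.38 pos [369.2 283.2 225.4] yaw -53.8 tilt -1.0 q6 81 w 92.2 f 0.0 shift [ -2.3  -1.1 183.4] turn -0.2
yel top (array([508.6, -12.5]), array([63.6, 99. ]), 78.3, 733, 156.2)
blue vis (array([507.3, -13.8]), array([ 62.7, 130.9]), 78.5, 214, 91.9)
red side (array([366.1, 284. ]), array([62.9, 67. ]), 125.9, 459, 58.0)
yel side (array([482.8, -36.5]), array([26.5, 38.7]), 84.7, 47, 154.8)
```

View pics/top4.png

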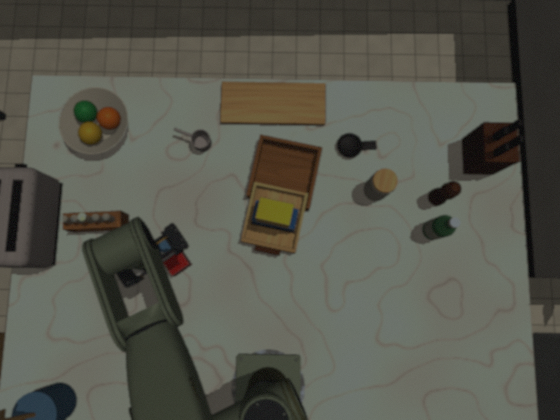

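The yellow tin is centred on the blue one at (275,213), and the gripper is over the red tin (177,263), fingers clear of the ramekin side. I'll descend and grip.

Call:
apply_moves(
  series=[
    [-1,-0.5,12,0,92],
    [-1,-0.3,30,0,92],
    [0,0,35,0,92],
    [0,0,35,0,92],
    [0,0,30,0,92],
    [0,0,22,0,92],
    [0,0,13,0,92],
    [0,0,5,0,92],
    [0,0,0,0,92],
    [0,0,0,0,58],
    [0,0,0,0,58],
    [0,0,0,0,58],
    [0,0,0,0,58],
    [0,0,0,0,58],
    [0,0,0,0,58],
    [0,0,0,0,58],
  ],
  squeeze=18,
)

```text
time_s: 27.48
tool_pos: [0.3668, 0.2836, 0.0438]
orientation: [0.95, 0.311, 0.0, -0.0]
ft_force: [-1.7, 1.5, 5.9]
width: 0.0617
gripper_force: 18.0
```

```bash
python3 -c "
from h import *
go(366.7,283,42,-53.6)"
```

```text
t 27.48 pos [366.8 283.6  43.8] yaw -53.7 tilt -1.0 q6 81 w 61.7 f 18.0 shift [-0.5  0.4  1.8] turn -0.1
```

Call:
apply_moves(
  series=[
    [0,0,-5,0,58],
    [0,0,-15,0,58],
    [0,0,-25,0,58],
    [0,0,-30,0,58],
    [0,0,-30,0,58],
    [0,0,-30,-4,58],
    [0,0,-30,-9,58],
    [0,0,-25,-9,58],
    [0,0,-12,-9,58],
    [0,0,-3,-7,58],
    [0,0,0,-4.2,58],
    [0,0,0,0,58],
    [0,0,0,0,58],
  ],
)

```text
time_s: 29.1
tool_pos: [0.3666, 0.283, 0.2485]
orientation: [0.775, 0.632, -0.0, 0.0]
ft_force: [0.3, 0.3, -1.8]
width: 0.0616
gripper_force: 18.0
```

```bash
python3 -c "
from h import *
go(508,-12.7,249,-11.5)"
```

```text
t 29.1 pos [366.6 283.  248.5] yaw -11.6 tilt -1.0 q6 39 w 61.6 f 18.0 shift [-261.4  197.8   -0.4] turn -0.1
```

Call:
apply_moves(
  series=[
    [-7,5.3,0,0,58],
    [-16,12.1,0,0,58],
    [-26,19.7,0,0,58],
    [-26,19.7,0,0,58],
    [-26,19.7,0,0,58],
    [-26,19.7,0,0,58],
    [-26,19.7,0,0,58],
    [-26,19.7,0,0,58],
    [-26,19.7,0,0,58],
    [-24,18.2,0,0,58],
    [-16,12.1,0,0,58],
    [-10,7.6,0,0,58],
    [-4,3,0,0,58],
    [-2,1.4,0,0,58],
    [0,0,0,0,58],
    [0,0,0,0,58],
  ],
)

```text
time_s: 31.1
tool_pos: [0.5082, -0.0114, 0.2485]
orientation: [0.774, 0.633, 0.0, -0.0]
ft_force: [0.6, -0.8, -2.1]
width: 0.0616
gripper_force: 18.0
```

```bash
python3 - <<'E'
from h import *
go(508,-12.7,199,-11.5)
f=grab_frame("side");cv2.imwrite("pics/side5.png",f["pixels"])
E
```

```text
t 31.1 pos [508.2 -11.4 248.5] yaw -11.5 tilt -1.0 q6 0 w 61.6 f 18.0 shift [-1.3  0.1 49.5] turn 0.0
```

View pics/side5.png

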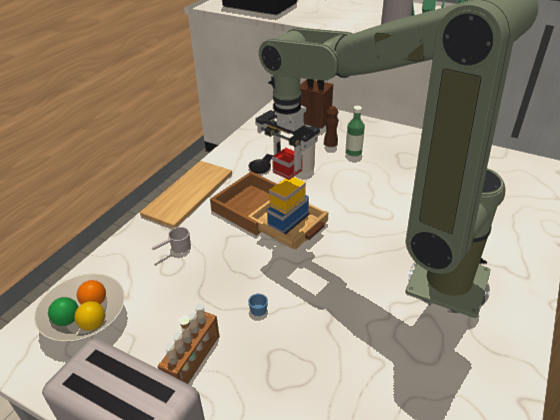

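The red tin (287,163) is held level above the yellow-on-blue stack (288,205), and the ramekin at (258,304) is undisturbed. I'll lower it.

Call:
apply_moves(
  series=[
    [-1,0,6,0,58],
    [-0.3,0,14,0,58],
    [0,0,13,0,58],
    [0,0,8,0,58],
    [0,0,4,0,58],
    [0,0,2,0,58],
    [0,0,0,0,58],
    [0,0,0,0,58],
  ],
)

```text
time_s: 32.15
tool_pos: [0.5084, -0.0133, 0.2019]
orientation: [0.774, 0.633, 0.0, 0.0]
ft_force: [0.2, 0.0, -1.2]
width: 0.0616
gripper_force: 18.0
```

Call:
apply_moves(
  series=[
    [0,0,1,0,58],
    [0,0,1,0,58],
    [0,0,0.6,0,58],
    [0,0,0,0,58],
  ],
)

```text
time_s: 32.65
tool_pos: [0.5081, -0.0132, 0.1989]
orientation: [0.774, 0.633, 0.0, -0.0]
ft_force: [-0.6, -0.7, -2.6]
width: 0.0618
gripper_force: 18.0
```

Call:
apply_moves(
  series=[
    [0,0,0.6,0,58],
    [0,0,0,0,58],
  ],
)

```text
time_s: 32.9
tool_pos: [0.5081, -0.0132, 0.1988]
orientation: [0.774, 0.633, 0.0, 0.0]
ft_force: [-1.6, 0.1, 3.8]
width: 0.0619
gripper_force: 18.0
```

Contact. I'll release, rise and back off along the tray axis.

Call:
apply_moves(
  series=[
    [0,0,0,0,66],
    [0,0,0,0,76],
    [0,0,0,0,90],
    [0,0,0,0,90],
    [0,0,0,0,90],
    [0,0,-5,0,90],
    [0,0,-20,0,90],
    [0,0,-25,0,90],
    [0,0,-25,0,92],
    [0,0,-10,0,92],
    [0,-15,0,0,80],
    [0,-25,0,0,60],
    [0,-30,0,0,40],
    [0,-30,0,0,40],
    [0,-30,0,0,40],
    [0,-18,0,0,40],
    [0,-7,0,0,40],
    [0,0,0,0,40],
    [0,0,0,0,40],
  ],
)

```text
time_s: 35.28
tool_pos: [0.3564, 0.0176, 0.283]
orientation: [0.774, 0.633, -0.0, -0.0]
ft_force: [1.0, -0.6, -0.3]
width: 0.04
gripper_force: 0.0
```

```bash
python3 - <<'E'
from h import *
go(357,18,46,78.5)
f=grab_frame("top");P=cloud(f);z=P[...,2];ok=f["z_map"]>0;cv2.imwrite("pics/top6.png",f["pixels"])
n=lambda h,r:ok&(abs(z-h)<.005)&(np.hypot(P[...,0]-.507,P[...,1]+.013)<r)
for k,h,r in(("red",.214,.06),("yel",.156,.07),("blue",.0915,.085)): print(k,rect(P,n(h,r)))
f=grab_frame("side");P=cloud(f);z=P[...,2];ok=f["z_map"]>0
for k,h,r in(("red",.213,.06),): print(k,rect(P,n(h,r)))
E
```

```text
t 35.27 pos [356.4  17.6 283. ] yaw -11.5 tilt -1.0 q6 0 w 40.0 f 0.0 shift [  0.5   0.5 237. ] turn 90.0
red (array([508.8, -14.9]), array([63.1, 63.6]), 168.7, 526, 214.2)
yel (array([508.7, -12.5]), array([63.5, 98.9]), 78.3, 272, 155.9)
blue (array([507.8, -14. ]), array([ 63.3, 130.5]), 78.2, 184, 92.2)
red (array([507.8, -13.5]), array([65.8, 69.2]), 77.6, 296, 213.1)
```

View pics/top6.png

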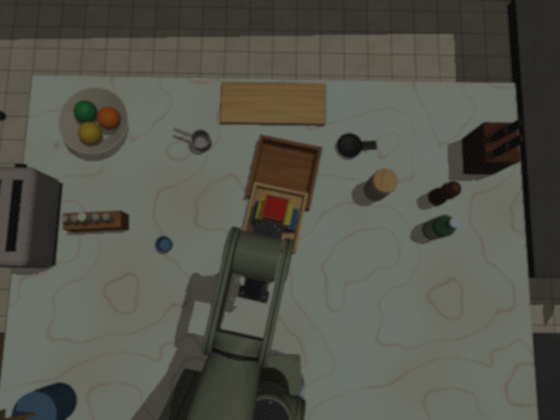

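The column is square, with every offset within 3 mm (red top at (275,208)). I'll turn the gripper across the tray axis and descend in front of the pull.

Call:
apply_moves(
  series=[
    [0,0,0,-6,40],
    [0,0,5,-10,40],
    [0,0,10,-10,40],
    [0,0,15,-10,40],
    [0,0,25,-10,40],
    [0,0,30,-10,40],
    [0,0,30,-10,40],
    [0,0,30,-10,40],
    [0,0,30,-10,40],
    [0,0,30,-4,40],
    [0,0,20,0,40],
    [0,0,10,0,40],
    [0,0,4,0,40],
    [0,0,0,0,40],
    [0,0,0,0,40],
  ],
)

```text
time_s: 37.25
tool_pos: [0.357, 0.0176, 0.045]
orientation: [0.1, 0.995, -0.0, 0.001]
ft_force: [-0.1, -0.4, -0.5]
width: 0.0401
gripper_force: 0.0
```

```bash
python3 - <<'E'
from h import *
go(507.5-121*.98,-12.7+121*.1994,46,78.5)
f=grab_frame("side");cv2.imwrite("pics/side7.png",f["pixels"])
E
```

```text
t 37.25 pos [357.   17.6  45. ] yaw 78.5 tilt -1.0 q6 -90 w 40.1 f 0.0 shift [-32.5   0.3  -1. ] turn 0.0
```

View pics/side7.png

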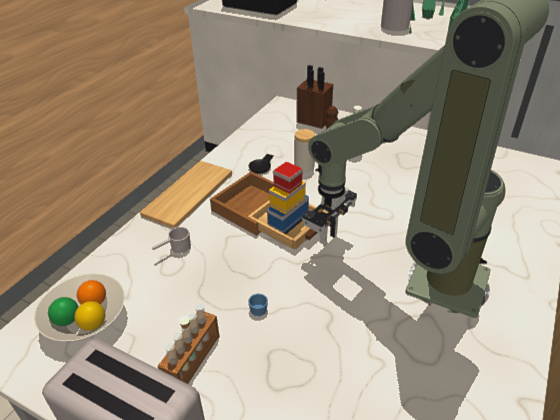

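The fingers stand in front of the pull, clear of the column at (288,195). I'll approach slowly, then push along tool −x.

Call:
apply_moves(
  series=[
    [-6,0,0,0,40],
    [-10,0,0,0,40],
    [-7,0,0,0,40],
    [-4,0,0,0,40],
    [-2,0,0,0,40],
    [-1.5,0,0,0,40],
    [-1.5,0,0,0,40],
    [-1.5,0,0,0,40],
    [-2,0,0,0,40],
    [-3,0,0,0,40],
    [-4,0,0,0,40],
    [-5,0,0,0,40],
    [-6,0,0,0,40],
    [-6,0,0,0,40],
    [-6,0,0,0,40],
    [-6,0,0,0,40],
    [-5,0,0,0,40],
    [-3,0,0,0,40],
    [-1.5,0,0,0,40],
    [0,0,0,0,40],
  ],
)

```text
time_s: 39.8
tool_pos: [0.4362, 0.0013, 0.0445]
orientation: [0.1, 0.995, -0.0, 0.001]
ft_force: [-0.8, 1.2, -0.8]
width: 0.0399
gripper_force: 0.5
```

```bash
cat > chk.py <<'E'
from h import *
f=grab_frame("top");P=cloud(f);z=P[...,2];ok=f["z_map"]>0
a=np.radians(-11.5);ex=np.array([np.cos(a),np.sin(a)]);ey=np.array([-ex[1],ex[0]])
c=np.array([.5075,-.0127]);q=P[...,:2]-c;X=q@ex;Y=q@ey
for k,h,r in(("red",.214,.06),("yel",.156,.07),("blue",.0915,.085)):
    m=ok&(abs(z-h)<.005)&(abs(Y)<.085)&(X>-.05)&(X<.25)
    r=rect(P,m);d=r[0]/1000-c;print(k,r,"along/across",(1000*d@ex).round(1),(1000*d@ey).round(1))
s=state();d=s["tool_pos"][:2]-c;print("tool along",(1000*d@ex).round(1),"F along",(s["ft_force"][:2]@ex).round(1))
# organizer back wall extent from the first picture
D=np.load("top0.npz");T=D["P"];q=T[...,:2]-c;X=q@ex;Y=q@ey
m=(D["z"]>0)&(abs(T[...,2]-.05)<.004)&(abs(Y)<.07)&(X>.15)&(X<.3)
print("org back wall top X",np.percentile(X[m]*1000,[2,50,98]))
E
python3 chk.py
```

```text
red (array([558. , -24.6]), array([63. , 63.9]), 168.4, 510, 214.0) along/across 51.9 -1.6
yel (array([525. , -18.6]), array([132.3, 168.6]), 76.9, 286, 156.5) along/across 18.3 -2.3
blue (array([556.1, -23.5]), array([ 62.3, 130.8]), 78.9, 210, 92.0) along/across 49.8 -0.9
tool along -72.7 F along -1.7
org back wall top X [233.29743736 239.73055606 246.03376154]
```

Tray has moved 50 mm and the column with it. Continue.

Call:
apply_moves(
  series=[
    [-1.5,0,0,0,40],
    [-3,0,0,0,40],
    [-4,0,0,0,40],
    [-5,0,0,0,40],
    [-6,0,0,0,40],
    [-6,0,0,0,40],
    [-6,0,0,0,40],
    [-6,0,0,0,40],
    [-6,0,0,0,40],
    [-6,0,0,0,40],
    [-6,0,0,0,40],
    [-6,0,0,0,40],
    [-4,0,0,0,40],
    [-3,0,0,0,40],
    [-2,0,0,0,40],
    [-1.5,0,0,0,40],
    [-1,0,0,0,40],
    [0,0,0,0,40],
  ],
)

```text
time_s: 42.1
tool_pos: [0.5072, -0.013, 0.0442]
orientation: [0.1, 0.995, -0.0, 0.0]
ft_force: [-1.4, 1.8, -0.6]
width: 0.0399
gripper_force: 0.7
```

```bash
python3 chk.py
```

```text
red (array([565. , -30.5]), array([ 70.4, 193.4]), 169.6, 554, 214.1) along/across 59.9 -6.0
yel (array([567.4, -25.1]), array([169.9, 187.3]), 168.4, 385, 157.1) along/across 61.2 -0.2
blue (array([629.9, -38.1]), array([ 62.4, 131. ]), 78.2, 145, 92.0) along/across 125.0 -0.5
tool along -0.3 F along -1.2
org back wall top X [233.29743736 239.73055606 246.03376154]
```

Blue is 124 mm along. I'll creep to the stop.

Call:
apply_moves(
  series=[
    [-1.5,0,0,0,40],
    [-2,0,0,0,40],
    [-2,0,0,0,40],
    [-2,0,0,0,40],
    [-2,0,0,0,40],
    [-2,0,0,0,40],
    [-1.5,0,0,0,40],
    [-1,0,0,0,40],
    [0,0,0,0,40],
  ],
)

```text
time_s: 43.28
tool_pos: [0.5207, -0.0157, 0.0442]
orientation: [0.1, 0.995, 0.0, -0.0]
ft_force: [-2.0, 0.8, 0.4]
width: 0.0401
gripper_force: 1.3
```

Call:
apply_moves(
  series=[
    [-1,0,0,0,40],
    [-1,0,0,0,40],
    [-1,0,0,0,40],
    [-1,0,0,0,40],
    [0,0,0,0,40],
  ],
)

```text
time_s: 43.9
tool_pos: [0.5209, -0.0158, 0.0441]
orientation: [0.1, 0.995, 0.0, -0.005]
ft_force: [-11.8, 2.0, 11.4]
width: 0.0404
gripper_force: 6.2
```

Call:
apply_moves(
  series=[
    [-1,0,0,0,40],
    [-1,0,0,0,40],
    [-1,0,0,0,40],
    [-1,0,0,0,40],
    [0,0,0,0,40],
  ],
)

```text
time_s: 44.52
tool_pos: [0.521, -0.0158, 0.0436]
orientation: [0.099, 0.995, 0.001, -0.009]
ft_force: [-20.0, 3.2, 17.5]
width: 0.04
gripper_force: 10.3
```

The force rises with no motion: the tray is at its stop, after about 138 mm, which matches the back-wall geometry. I'll back away and rise.

Call:
apply_moves(
  series=[
    [2,0,0,0,40],
    [3,0,0,0,40],
    [4,0,0,0,40],
    [10,0,0,0,40],
    [20,0,0,0,40],
    [25,0,0,0,40],
    [25,0,-10,0,40],
    [25,0,-30,0,40],
    [25,0,-40,0,40],
    [15,0,-40,0,40],
    [0,0,-40,0,40],
    [0,0,-30,0,40],
    [0,0,-10,0,40],
    [0,0,0,0,40],
  ],
)

```text
time_s: 46.28
tool_pos: [0.3781, 0.0132, 0.2444]
orientation: [0.1, 0.995, -0.0, 0.001]
ft_force: [-0.1, -0.8, -0.6]
width: 0.04
gripper_force: 0.0
```

```bash
python3 chk.py; python3 - <<'E'
from h import *
f=grab_frame("side");cv2.imwrite("pics/side8.png",f["pixels"])
P=cloud(f);z=P[...,2];ok=f["z_map"]>0
for k,h in(("red",.213),("yel",.155)): print(k,rect(P,ok&(abs(z-h)<.005)&(np.hypot(P[...,0]-.643,P[...,1]+.040)<.07)))
f=grab_frame("top");P=cloud(f);z=P[...,2];ok=f["z_map"]>0
for k,h in(("red",.214),("yel",.156),("blue",.092)): print(k,rect(P,ok&(abs(z-h)<.005)&(np.hypot(P[...,0]-.643,P[...,1]+.040)<.085)))
E
```

```text
red (array([642.6, -41.4]), array([62.8, 63.7]), 168.0, 498, 214.3) along/across 138.1 -1.2
yel (array([642.2, -39.1]), array([64.3, 98.7]), 78.6, 265, 156.2) along/across 137.3 1.0
blue (array([640.9, -40.1]), array([ 64.6, 131.2]), 78.4, 219, 91.8) along/across 136.2 -0.3
tool along -132.7 F along -0.2
org back wall top X [233.29743736 239.73055606 246.03376154]
red (array([640.1, -38.5]), array([66.7, 68.2]), 77.4, 258, 213.3)
yel (array([640.2, -37.7]), array([ 66.3, 105.5]), 78.5, 180, 154.9)
red (array([642.6, -41.4]), array([63., 64.]), 168.6, 497, 214.2)
yel (array([641.7, -39.1]), array([63.5, 98.6]), 78.3, 269, 156.3)
blue (array([641.3, -40.3]), array([ 64.5, 131.1]), 78.6, 224, 92.0)
```

View pics/side8.png

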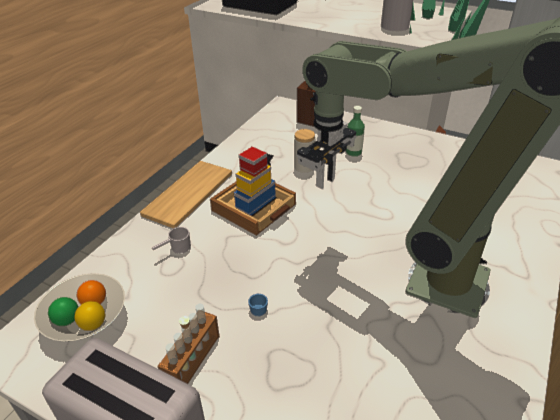

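The column at (254,180) stands square, with offsets of 3 mm or less. The tray is fully inside the organizer, the arm is clear and the bystanders are where they were.

```bash
python3 -c "
from plant import *
print(job_done())"
```

```text
the job is handed in; nothing more can be done
None
```

I built the blue, yellow and red column on the pad and slid the tray to its stop with the column still square (tins within about 3 mm of centre), then handed the job in at about 46 s of the 72 s limit; no verdict was returned.

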